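# Set the swivel vise to 30 degrees for an angled hole

### The arm

A 6-joint arm with a two-finger parallel gripper is mounted at the origin on the work surface. World frame = base frame: x ahead of the robot, y to its left, z up, the work surface at z = 0. Lengths are in m, angles in rad, forces in N, time in s.
With the tool pointing down it reaches from about 0.35 to 0.775 m from the base axis. Payload 5.5 kg.
Tool frame: the origin (TCP) lies midway between the tips of the shut fingers; the grasp point (between the pads) lies 19 mm behind it; z points along the fingers, y is the line along which they close (so a half turn about z gives the same grasp; the last joint's range is limited). The gripper opens to 85 mm and grips with 20 to 120 N. Pads are 22 mm wide; open, the fingers measure 114 mm over their backs; the gripper's body (76 mm by 85 mm) begins 54 mm behind the grasp point. The pads swing forward as they close: fully open they stand 13 mm farther back than shut.
Start: joints at [1.077, 0.313, 0.046, 1.304, 0, 1.431], TCP at [0.199, 0.539, 0.231] pointing down, gripper open.
Joint ranges: [-2.76, 2.76], [-0.86, 1.69], [-1.03, 1.26], [-2.2, 2.34], [-1.47, 1.5], [-3.14, 3.14]. Speed limits (rad/s): [2.57, 2.57, 3.14, 3.14, 3.14, 3.14].

### API

Orientations are given as a unit quaternion [w, x, y, z].
In Python, from workcell import env gives the robot as it stands. The module is installed in compiled form; this text tells all that it offers.
- The arm moves only by the tool servo_tool, never from a script. Its argument "increments" is a list of rows, each an object of numbers: "grip": the closure, from 0 (fully open) to 1 (shut); "x", "y", "z": the shift along the tool's x, y, z in mm; "roll": the turn about the tool's z in degrees. In form: [{"grip": .., "x": .., "y": .., "z": .., "roll": ..}, ...]. A call has 1 to 5 rows; each row shifts and turns the commanded pose from where the row before left it, along the tool's axes as they then stand; what a row does not reach is not made up. A row lasts 1/12 s, in which the tool goes at most 41.7 mm and 7.16 degrees, less where a joint would pass 70% of its speed; a pose out of reach is approached as far as the arm can. A call is refused whole if a number of a shift passes 41.7 or a number of a turn 7.16, either way. A call with a gripper value outside its range is refused whole. The fingers move at their own pace and stop on an object; "grip_force" is the grip in N (left out, the last holds). Time passes only in rows, so rows that do not move let the fingers close. It gives the time, the measured TCP pose, the force, the opening and the grip force at its end, in the units of the state.
- env.get_state(): the state, without advancing time (a new reading comes with each control period).
- env.read_camera(name): name is "side" or "top" or "wrist"; returns the picture (420x560x3 uint8, red, green, blue); there is no depth.
- env.get_calibration(name): a dict with "vertical_fov" (degrees; the focal length in pixels is half the picture's height over the tangent of half this angle, whatever the lens; pixels are square), "cx", "cy" (the principal point, pixels), "rvec" (rotation vector, rad) and "tvec" (3), from world to camera coordinates, as OpenCV has them; the wrist camera has in their place "tool_from_camera" (4x4, takes a point from camera to tool coordinates, whose origin is the TCP and whose axes are the flange's). Camera axes: x right, y down, z forward; pixel columns grow to the right and rows downward; lengths in m; the calibration is good to about 2 mm. The wrist camera is an equidistant fisheye: a pixel r from the principal point sees the ray r / f radians off the axis. A picture is of the moment at which its call begins: read the wrist's pose just before it. get_calibration takes no time and is no camera call.
- env.hand_in(): hands the job in; it is judged then, once.
The state is a dict: "clock": time; "joint_pos": joint angles; "qvel": joint speeds; "tau": joint torques, N m; "tcp_pos": TCP position; "orientation": TCP orientation; "wrist_force": force on the tool from outside, world axes, zero at the start; "ft_torque": the same for the moment, N m; "finger_gap": finger opening in m; "grip_force": force on a finger pad.
Only numpy, scipy, OpenCV 4.12 (cv2) and the standard library are available. Lean on these libraries where they do the work, as an engineer would, in place of code of your own. Each camera call takes 0.05 s, during which the arm holds its last target. There are 200 camera calls.

### The job

The next hole has to be drilled at an angle: turn the swivel vise, by its body, until its graduated ring reads 30 degrees (within 10) against the index line on its base, then let go. Leave the other turntable, the one that carries the V-block, as it is set.

Things in the scene. Friction and masses are not known exactly. Their poses are not given: they have to be found in the camera images.
- vise (a joint): Reading of the vise's ring at the index line, rad (30 deg = pi/6); grows as the vise turns anticlockwise from above; stops at 0 and 120 deg. Held by friction (0.12 N m), stays where left. Black marks on the ring: a broad long bar is 0; from it, CLOCKWISE from above, a short mark every 10 deg, a long thin one every 30 (so the first long one is 30). Starts between 62 and 103 deg.
- vise_mid (a point): Grip place on the vise: on the vertical turning axis, 52 mm above the bench. z up, x lengthwise from screw to fixed jaw and 0 bar, y across. Dark steel vise, flush sides 44 mm apart, 90 mm long, 24 to 74 mm above the bench; light metal work between its jaws up to 84 mm; at -x a screw with a 52 mm cross bar out to x = -75. Its ring, 132 mm across, top 24 mm above the bench, is clear beside it.
- vise_base: Fixed grey round base under the vise, 160 mm across, 16 mm high, with a lug at its rim reaching 103 mm from the axis, which bears the black index line. Origin on the turning axis at bench height, z up, x from the axis along the index line. At reading 0 the vise's x axis lies along this x; at 30 it is turned 30 deg anticlockwise from it.
- vblock_end (a point): Centre of an end face of the V-block, 48 mm above the bench, 45 mm from the axis of its own turntable; x outwards along the block, z up. Plain dark steel block 90 x 44 mm, top 75 mm above the bench, with a lengthwise groove and no screw, on an identical base and ring. To be left as it is.
Mind the look-alikes: they are no part of the job. What is shaped like the vise_base but brown or orange is not meant.

How it is judged:
At the end, for the whole second after the job is handed in: The vise's ring is at rest reading 30 degrees, give or take 10 (20 to 40), and the V-block's turntable is where it was set (its end within 8 mm, about 10 degrees) (value of joint vise between 0.349 and 0.698 rad and velocity of joint vise between -0.05 and 0.05 rad/s and distance of vblock_end from where it was at the start of the episode below 0.008 m); the robot touches nothing.
It fails at once if the V-block's turntable is turned (its end moves more than 8 mm) (distance of vblock_end from where it was at the start of the episode above 0.008 m).
It also fails if it takes over 29 s, if anything falls off the work surface, if the arm or the gripper's body presses on something with over 40 N, if the wrist force passes 120 N, or if a joint passes its speed limit or range.

## Working session

There is one attempt and no reset: what is moved stays moved. The work goes in short steps, Python scripts to look and compute and a tool call to move; the robot and the scene stay as the last step left them, time stands still between calls to the robot, and variables do not carry over. Pictures are saved under pics/ and viewed, at most 10 in all, crops included, and the job is handed in when it is done.

Besides the shell and the picture viewer there is one more tool, called after "Request:" by a JSON object that holds its "name" and its "arguments", one argument or row to a line. servo_tool: Moves the arm, as the interface text tells. Its arguments: {"type":"object","properties":{"increments":{"type":"array"},"grip_force":{"type":"number"}},"required":["increments"]}

```bash
mkdir -p pics; cat > h.py <<'E'
import numpy as np, cv2
from workcell import env
from scipy.spatial.transform import Rotation as R
def cast(name,uv,z):
    c=env.get_calibration(name); f=210/np.tan(np.radians(c['vertical_fov'])/2)
    M=R.from_rotvec(np.ravel(c['rvec'])).as_matrix(); o=-M.T@np.ravel(c['tvec'])
    d=np.array([(uv[0]-c['cx'])/f,(uv[1]-c['cy'])/f,1])@M
    return o+d*(z-o[2])/d[2]
E
python3 - <<'E'
from h import *
for n in('top','side'):
    im=env.read_camera(n); cv2.imwrite(f'pics/{n}0.png',im[:,:,::-1]); print(env.get_calibration(n))
s=env.get_state();print(s['clock'],s['tcp_pos'],s['orientation'],s['joint_pos'])
E
```

```text
{'vertical_fov': 57.65682362193041, 'cx': 282.3114012451612, 'cy': 207.09622356760306, 'rvec': array([ 2.13103601, -2.1869535 ,  0.13797889]), 'tvec': array([-0.19882235,  0.50498868,  1.1150841 ])}
{'vertical_fov': 46.853602244530784, 'cx': 280.52912459580307, 'cy': 211.7800851579417, 'rvec': array([ 2.07801689, -0.48223284,  0.27355903]), 'tvec': array([-0.53234144,  0.06545043,  1.18227986])}
0.1 [0.19899626 0.53895325 0.23051061] [-2.60347756e-04  1.75988315e-01  9.84391902e-01 -7.93093395e-04] [1.07739431e+00 3.13895970e-01 4.50824186e-02 1.30365224e+00
 1.15729056e-06 1.43121376e+00]
```

View pics/top0.png

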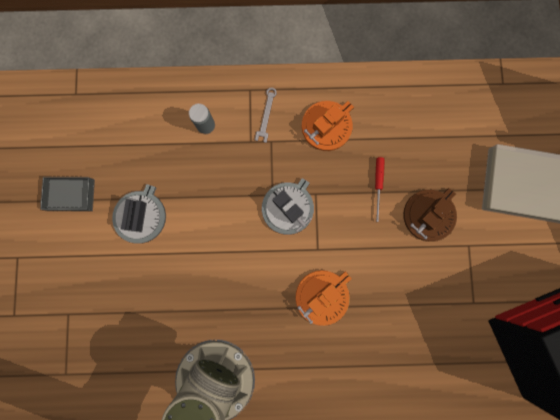

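View pics/side0.png

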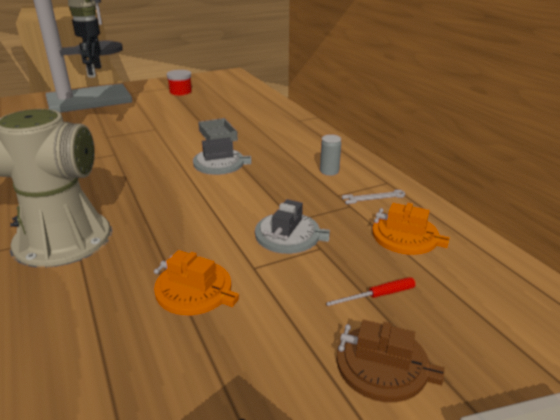

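```bash
python3 - <<'E'
from h import *
im=env.read_camera('top')
a=cv2.resize(im[167:247,244:334],None,fx=6,fy=6,interpolation=cv2.INTER_CUBIC)
cv2.imwrite('pics/crop.png',a[:,:,::-1])
for uv in [(288,209),(139,217),(323,298),(327,126),(430,215)]: print(uv,cast('top',uv,.02))
c=env.get_calibration('top');f=210/np.tan(np.radians(c['vertical_fov'])/2)
K=np.array([[f,0,c['cx']],[0,f,c['cy']],[0,0,1]])
print(cv2.projectPoints(np.array([[0,0,0],[.199,.539,.23]]),c['rvec'],c['tvec'],K,None)[0])
c=env.get_calibration('wrist');print(c)
im=env.read_camera('wrist');cv2.imwrite('pics/w0.png',im[:,:,::-1])
E
```

```text
(288, 209) [ 0.49484487 -0.2289965   0.02      ]
(139, 217) [0.48210545 0.2220579  0.02      ]
(323, 298) [ 0.22796894 -0.32481114  0.02      ]
(327, 126) [ 0.75233722 -0.3578735   0.02      ]
(430, 215) [ 0.46544875 -0.65868383  0.02      ]
[[[214.28179038 379.88456455]]

 [[-29.42209929 330.10774842]]]
{'vertical_fov': 65.70646984690485, 'cx': 278.73709014187284, 'cy': 209.24094086375365, 'tool_from_camera': array([[ 8.56238463e-04, -9.48766555e-01, -3.15976726e-01,
         7.95066993e-02],
       [ 9.99999571e-01,  9.24310497e-04, -6.55642902e-05,
         8.68213720e-04],
       [ 3.54265810e-04, -3.15976534e-01,  9.48766939e-01,
        -1.42523831e-01],
       [ 0.00000000e+00,  0.00000000e+00,  0.00000000e+00,
         1.00000000e+00]])}
```

View pics/crop.png

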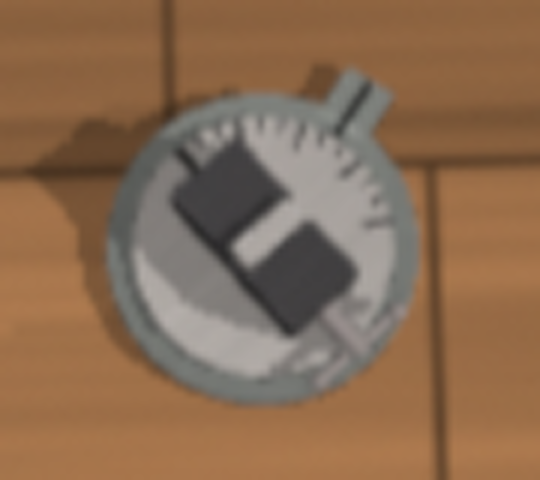

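```bash
cat >> h.py <<'E'
def ang(v): return np.degrees(np.arctan2(v[1],v[0]))
def C(p): return ((p[0]+.5)/6-.5+244,(p[1]+.5)/6-.5+167)
E
python3 - <<'E'
from h import *
c=cast('top',C((262,250)),.012)[:2]; 
tip=cast('top',C((370,85)),.016)[:2]; i2=cast('top',C((340,133)),.016)[:2]
bar=cast('top',C((185,158)),.024)[:2]
top=[cast('top',C(p),.074)[:2] for p in [(238,140),(358,272),(295,333),(175,200)]]
print(c,np.mean(top,0)); m=(c)
print('index',ang(tip-m),ang(tip-i2),'bar',ang(bar-m),'body',ang(top[0]-top[1]),ang(top[3]-top[2]))
print(np.linalg.norm(tip-m),np.linalg.norm(bar-m))
s=env.get_state();M=R.from_quat(s['orientation'],scalar_first=True).as_matrix();print(M.round(3)); print('toolx',ang(M[:2,0]),'tooly',ang(M[:2,1]),s['clock'])
E
```

```text
[ 0.49816348 -0.22693163] [ 0.49742063 -0.22807672]
index -34.68822080523622 -33.38230041343475 bar 39.2057924308821 body 40.4023075731773 40.385844945012906
0.1011736653259976 0.05997954479559038
[[-0.938  0.346 -0.001]
 [ 0.346  0.938 -0.001]
 [ 0.    -0.001 -1.   ]]
toolx 159.72669558034283 tooly 69.72670751727439 0.2
```

Look-alikes: grey vise with light work and screw (288,208); grey V-block with groove (139,216), which must be left alone; orange vises (327,126) and (323,298); brown vise (430,215). The crop confirms (288,208): screw at lower right, index line up-right at crop (355,110), 0 bar at (185,158). The reading is about 74°. I need a clockwise turn of about 44°.

Request:
{"name": "servo_tool", "arguments": {
  "increments": [
    {"grip": 0, "x": -21.8, "y": -24.6, "z": 0, "roll": 0},
    {"grip": 0, "x": -21.8, "y": -24.6, "z": 0, "roll": 0},
    {"grip": 0, "x": -21.8, "y": -24.6, "z": 0, "roll": 0},
    {"grip": 0, "x": -21.8, "y": -24.6, "z": 0, "roll": 0},
    {"grip": 0, "x": -21.8, "y": -24.6, "z": 0, "roll": 0}
  ]
}}

```text
clock: 0.62
tcp_pos: [0.2589, 0.3848, 0.2311]
orientation: [-0.0, 0.176, 0.984, -0.0]
wrist_force: [0.6, 0.3, -0.7]
finger_gap: 0.0852
grip_force: 0.0
```

Request:
{"name": "servo_tool", "arguments": {
  "increments": [
    {"grip": 0, "x": -21.8, "y": -24.6, "z": 0, "roll": 0},
    {"grip": 0, "x": -21.8, "y": -24.6, "z": 0, "roll": 0},
    {"grip": 0, "x": -21.8, "y": -24.6, "z": 0, "roll": 0},
    {"grip": 0, "x": -21.8, "y": -24.6, "z": 0, "roll": 0},
    {"grip": 0, "x": -21.8, "y": -24.6, "z": 0, "roll": 0}
  ]
}}

```text
clock: 1.03
tcp_pos: [0.3186, 0.2316, 0.2313]
orientation: [0.0, 0.176, 0.984, 0.0]
wrist_force: [0.9, -0.4, -0.3]
finger_gap: 0.0856
grip_force: 0.0
```

Request:
{"name": "servo_tool", "arguments": {
  "increments": [
    {"grip": 0, "x": -21.8, "y": -24.6, "z": 0, "roll": 0},
    {"grip": 0, "x": -21.8, "y": -24.6, "z": 0, "roll": 0},
    {"grip": 0, "x": -21.8, "y": -24.6, "z": 0, "roll": 0},
    {"grip": 0, "x": -21.8, "y": -24.6, "z": 0, "roll": 0},
    {"grip": 0, "x": -21.8, "y": -24.6, "z": 0, "roll": 0}
  ]
}}

```text
clock: 1.45
tcp_pos: [0.3783, 0.0784, 0.2314]
orientation: [0.0, 0.176, 0.984, 0.0]
wrist_force: [0.0, 0.8, 0.0]
finger_gap: 0.0851
grip_force: 0.0
```

Request:
{"name": "servo_tool", "arguments": {
  "increments": [
    {"grip": 0, "x": -21.8, "y": -24.6, "z": 0, "roll": 0},
    {"grip": 0, "x": -21.8, "y": -24.6, "z": 0, "roll": 0},
    {"grip": 0, "x": -21.8, "y": -24.6, "z": 0, "roll": 0},
    {"grip": 0, "x": -21.8, "y": -24.6, "z": 0, "roll": 0},
    {"grip": 0, "x": -21.8, "y": -24.6, "z": 0, "roll": 0}
  ]
}}

```text
clock: 1.87
tcp_pos: [0.4379, -0.0748, 0.2313]
orientation: [0.0, 0.176, 0.984, 0.0]
wrist_force: [1.0, 0.1, 0.5]
finger_gap: 0.0856
grip_force: 0.0
```

Request:
{"name": "servo_tool", "arguments": {
  "increments": [
    {"grip": 0, "x": -21.8, "y": -24.6, "z": 0, "roll": 0},
    {"grip": 0, "x": -21.8, "y": -24.6, "z": 0, "roll": 0},
    {"grip": 0, "x": -21.8, "y": -24.6, "z": 0, "roll": 0},
    {"grip": 0, "x": -21.8, "y": -24.6, "z": 0, "roll": 0},
    {"grip": 0, "x": -21.8, "y": -24.6, "z": 0, "roll": 0}
  ]
}}

```text
clock: 2.28
tcp_pos: [0.4976, -0.2279, 0.231]
orientation: [-0.0, 0.176, 0.984, 0.0]
wrist_force: [0.3, 0.5, 1.3]
finger_gap: 0.0853
grip_force: 0.0
```

Request:
{"name": "servo_tool", "arguments": {
  "increments": [
    {"grip": 0, "x": 0, "y": 0, "z": 0, "roll": -6.8},
    {"grip": 0, "x": 0, "y": 0, "z": 0, "roll": -6.8},
    {"grip": 0, "x": 0, "y": 0, "z": 0, "roll": -6.8},
    {"grip": 0, "x": 0, "y": 0, "z": 0, "roll": -6.8},
    {"grip": 0, "x": 0, "y": 0, "z": 0, "roll": -6.8}
  ]
}}

```text
clock: 2.7
tcp_pos: [0.4972, -0.2264, 0.2309]
orientation: [-0.0, -0.122, 0.992, 0.0]
wrist_force: [-0.8, 0.4, -0.5]
finger_gap: 0.0855
grip_force: 0.0
```

Request:
{"name": "servo_tool", "arguments": {
  "increments": [
    {"grip": 0, "x": 0, "y": 0, "z": 0, "roll": -6.8},
    {"grip": 0, "x": 0, "y": 0, "z": 0, "roll": -6.8},
    {"grip": 0, "x": 0, "y": 0, "z": 0, "roll": -6.8},
    {"grip": 0, "x": 0, "y": 0, "z": 0, "roll": -6.4},
    {"grip": 0, "x": 0, "y": 0, "z": 0, "roll": 0}
  ]
}}

```text
clock: 3.12
tcp_pos: [0.4973, -0.2262, 0.231]
orientation: [-0.0, -0.348, 0.938, 0.0]
wrist_force: [-0.2, -0.1, 0.3]
finger_gap: 0.0855
grip_force: 0.0
```

Close look with the wrist camera before descending.

```bash
cat >> h.py <<'E'
def wcast(uv,z):
    c=env.get_calibration('wrist'); f=210/np.tan(np.radians(c['vertical_fov'])/2)
    s=env.get_state(); M=R.from_quat(s['orientation'],scalar_first=True).as_matrix(); T=np.array(c['tool_from_camera'])
    p=np.array([uv[0]-c['cx'],uv[1]-c['cy']]); r=np.linalg.norm(p); t=r/f
    d=M@T[:3,:3]@np.r_[np.sin(t)*p/r,np.cos(t)]; o=M@T[:3,3]+s['tcp_pos']
    return o+d*(z-o[2])/d[2]
E
python3 - <<'E'
from h import *
im=env.read_camera('wrist');cv2.imwrite('pics/w1.png',im[:,:,::-1])
E
```

```text
(no output)
```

View pics/w1.png

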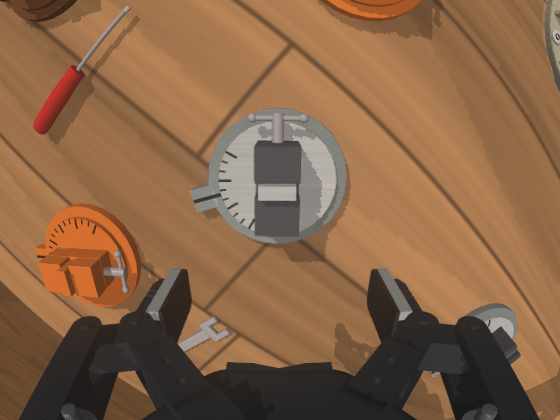

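The wrist view shows the vise body at columns 255–300, rows 142–236, square to the tool. The screw is at the top (278,120), the index line runs from (195,201) to (218,194), and the base rim spans columns 208–347.

```bash
python3 - <<'E'
from h import *
W=lambda p,z:wcast(p,z)[:2]
L,Rr=W((208,178),.012),W((347,178),.012)
T=[W(p,.074) for p in [(255,142),(300,142),(298,236),(254,236)]]
m=np.mean(T,0); print('rim mid (y only)',(L+Rr)/2,np.linalg.norm(L-Rr),'body',m,np.linalg.norm(T[0]-T[3]),np.linalg.norm(T[0]-T[1]))
i1,i2=W((195,201),.016),W((218,194),.016)
print('body',ang(T[3]-T[0]),ang(T[2]-T[1]),'index',ang(i1-i2),ang(i1-m))
s=env.get_state();M=R.from_quat(s['orientation'],scalar_first=True).as_matrix();print('toolx',ang(M[:2,0]))
for c in ((L+Rr)/2,m,np.array([.498,-.2275])): print('in tool mm',1000*M.T@(np.r_[c,.2]-np.r_[s['tcp_pos'][:2],.2]))
E
```

```text
rim mid (y only) [ 0.50088036 -0.22650008] 0.16069585842135112 body [ 0.50034002 -0.2275312 ] 0.0936628589616708 0.04149706536217562
body 38.670060040909675 40.25741320654324 index -33.090284343444466 -33.58220303924609
toolx -139.60203748308078
in tool mm [-2.56035420e+00 -2.52650794e+00 -1.09060828e-03]
in tool mm [-1.48059401e+00 -2.96157775e+00 -1.26958838e-03]
in tool mm [ 2.81256462e-01 -1.42126527e+00 -6.03521518e-04]
```

Request:
{"name": "servo_tool", "arguments": {
  "increments": [
    {"grip": 0, "x": -1, "y": -2, "z": 30, "roll": 0},
    {"grip": 0, "x": 0, "y": 0, "z": 35, "roll": 0},
    {"grip": 0, "x": 0, "y": 0, "z": 35, "roll": 0},
    {"grip": 0, "x": 0, "y": 0, "z": 25, "roll": 0},
    {"grip": 0, "x": 0, "y": 0, "z": 0, "roll": 0}
  ]
}}

```text
clock: 3.58
tcp_pos: [0.4958, -0.2249, 0.1008]
orientation: [-0.003, -0.345, 0.939, 0.004]
wrist_force: [-0.5, 0.6, -1.2]
finger_gap: 0.0852
grip_force: 0.0
```

Request:
{"name": "servo_tool", "arguments": {
  "increments": [
    {"grip": 0, "x": 0, "y": 0, "z": 15, "roll": 0},
    {"grip": 0, "x": 0, "y": 0, "z": 20, "roll": 0},
    {"grip": 0, "x": 0, "y": 0, "z": 20, "roll": 0},
    {"grip": 0, "x": 0, "y": 0, "z": 14, "roll": 0},
    {"grip": 0, "x": 0, "y": 0, "z": 0, "roll": 0}
  ]
}}

```text
clock: 4.0
tcp_pos: [0.4984, -0.2265, 0.036]
orientation: [-0.001, -0.345, 0.938, 0.001]
wrist_force: [-0.1, 0.6, -0.5]
finger_gap: 0.0856
grip_force: 0.0
```

Request:
{"name": "servo_tool", "arguments": {
  "increments": [
    {"grip": 0.3},
    {"grip": 0.6},
    {"grip": 1},
    {"grip": 1},
    {"grip": 1}
  ],
  "grip_force": 40
}}

```text
invalid input at $.increments[0]: expected keys grip, x, y, z, roll
```

Request:
{"name": "servo_tool", "arguments": {
  "increments": [
    {"grip": 0.3, "x": 0, "y": 0, "z": 0, "roll": 0},
    {"grip": 0.5, "x": 0, "y": 0, "z": 0, "roll": 0},
    {"grip": 1, "x": 0, "y": 0, "z": 0, "roll": 0},
    {"grip": 1, "x": 0, "y": 0, "z": 0, "roll": 0},
    {"grip": 1, "x": 0, "y": 0, "z": 0, "roll": 0}
  ],
  "grip_force": 40
}}

```text
clock: 4.42
tcp_pos: [0.4996, -0.2267, 0.039]
orientation: [0.0, -0.346, 0.938, 0.0]
wrist_force: [-2.3, 3.6, 6.6]
finger_gap: 0.0434
grip_force: 44.1
```

Request:
{"name": "servo_tool", "arguments": {
  "increments": [
    {"grip": 1, "x": 0, "y": 0, "z": 0, "roll": 0},
    {"grip": 1, "x": 0, "y": 0, "z": 0, "roll": 0},
    {"grip": 1, "x": 0, "y": 0, "z": 0, "roll": 0},
    {"grip": 1, "x": 0, "y": 0, "z": 0, "roll": 0}
  ]
}}

```text
clock: 4.75
tcp_pos: [0.4996, -0.2267, 0.039]
orientation: [0.0, -0.346, 0.938, 0.0]
wrist_force: [-2.2, 2.6, 7.0]
finger_gap: 0.0433
grip_force: 44.1
```

Gripped with low force. Turning clockwise (roll +), about 43.5° in total.

Request:
{"name": "servo_tool", "arguments": {
  "increments": [
    {"grip": 1, "x": 0, "y": 0, "z": 0, "roll": 3},
    {"grip": 1, "x": 0, "y": 0, "z": 0, "roll": 3},
    {"grip": 1, "x": 0, "y": 0, "z": 0, "roll": 3},
    {"grip": 1, "x": 0, "y": 0, "z": 0, "roll": 3},
    {"grip": 1, "x": 0, "y": 0, "z": 0, "roll": 3}
  ]
}}

```text
clock: 5.17
tcp_pos: [0.4995, -0.2266, 0.039]
orientation: [0.0, -0.22, 0.976, 0.0]
wrist_force: [-3.2, 3.3, 5.5]
finger_gap: 0.0437
grip_force: 44.1
```

Request:
{"name": "servo_tool", "arguments": {
  "increments": [
    {"grip": 1, "x": 0, "y": 0, "z": 0, "roll": 3},
    {"grip": 1, "x": 0, "y": 0, "z": 0, "roll": 3},
    {"grip": 1, "x": 0, "y": 0, "z": 0, "roll": 3},
    {"grip": 1, "x": 0, "y": 0, "z": 0, "roll": 3},
    {"grip": 1, "x": 0, "y": 0, "z": 0, "roll": 3}
  ]
}}

```text
clock: 5.58
tcp_pos: [0.4995, -0.2265, 0.039]
orientation: [0.0, -0.091, 0.996, 0.0]
wrist_force: [-2.6, 2.6, 7.1]
finger_gap: 0.0437
grip_force: 44.1
```

Request:
{"name": "servo_tool", "arguments": {
  "increments": [
    {"grip": 1, "x": 0, "y": 0, "z": 0, "roll": 3},
    {"grip": 1, "x": 0, "y": 0, "z": 0, "roll": 3},
    {"grip": 1, "x": 0, "y": 0, "z": 0, "roll": 3},
    {"grip": 1, "x": 0, "y": 0, "z": 0, "roll": 3},
    {"grip": 1, "x": 0, "y": 0, "z": 0, "roll": 1.5}
  ]
}}

```text
clock: 6.0
tcp_pos: [0.4995, -0.2265, 0.039]
orientation: [0.0, 0.027, 1.0, 0.0]
wrist_force: [-3.1, 4.1, 6.8]
finger_gap: 0.0433
grip_force: 44.1
```

Request:
{"name": "servo_tool", "arguments": {
  "increments": [
    {"grip": 1, "x": 0, "y": 0, "z": 0, "roll": 0},
    {"grip": 1, "x": 0, "y": 0, "z": 0, "roll": 0},
    {"grip": 0.4, "x": 0, "y": 0, "z": 0, "roll": 0},
    {"grip": 0, "x": 0, "y": 0, "z": 0, "roll": 0},
    {"grip": 0, "x": 0, "y": 0, "z": 0, "roll": 0}
  ]
}}

```text
clock: 6.42
tcp_pos: [0.5001, -0.2276, 0.0379]
orientation: [0.001, 0.026, 1.0, -0.0]
wrist_force: [-0.4, 1.5, 0.0]
finger_gap: 0.0732
grip_force: 0.0
```

Request:
{"name": "servo_tool", "arguments": {
  "increments": [
    {"grip": 0, "x": 0, "y": 0, "z": 0, "roll": 0},
    {"grip": 0, "x": 0, "y": 0, "z": 0, "roll": 0},
    {"grip": 0, "x": 0, "y": 0, "z": 0, "roll": 0},
    {"grip": 0, "x": 0, "y": 0, "z": 0, "roll": 0}
  ]
}}

```text
clock: 6.75
tcp_pos: [0.4995, -0.2272, 0.0372]
orientation: [-0.0, 0.026, 1.0, 0.0]
wrist_force: [-0.4, -0.2, -0.1]
finger_gap: 0.0853
grip_force: 0.0
```

Request:
{"name": "servo_tool", "arguments": {
  "increments": [
    {"grip": 0, "x": 0, "y": 0, "z": -20, "roll": 0},
    {"grip": 0, "x": 0, "y": 0, "z": -35, "roll": 0},
    {"grip": 0, "x": 0, "y": 0, "z": -35, "roll": 0},
    {"grip": 0, "x": 0, "y": 0, "z": -35, "roll": 0},
    {"grip": 0, "x": 0, "y": 0, "z": -35, "roll": 0}
  ]
}}

```text
clock: 7.17
tcp_pos: [0.4991, -0.227, 0.1988]
orientation: [-0.0, 0.026, 1.0, 0.0]
wrist_force: [1.3, 0.1, -0.3]
finger_gap: 0.0857
grip_force: 0.0
```

Request:
{"name": "servo_tool", "arguments": {
  "increments": [
    {"grip": 0, "x": 0, "y": 0, "z": -30, "roll": 0},
    {"grip": 0, "x": 0, "y": 0, "z": 0, "roll": 0},
    {"grip": 0, "x": 0, "y": 0, "z": 0, "roll": 0}
  ]
}}

```text
clock: 7.42
tcp_pos: [0.5006, -0.228, 0.2294]
orientation: [0.002, 0.026, 1.0, -0.001]
wrist_force: [-0.2, -0.6, -0.5]
finger_gap: 0.0854
grip_force: 0.0
```

```bash
python3 - <<'E'
from h import *
im=env.read_camera('wrist');a=cv2.resize(im[90:260,180:380],None,fx=3.5,fy=3.5,interpolation=cv2.INTER_CUBIC)
cv2.imwrite('pics/w2.png',a[:,:,::-1])
E
```

```text
(no output)
```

View pics/w2.png

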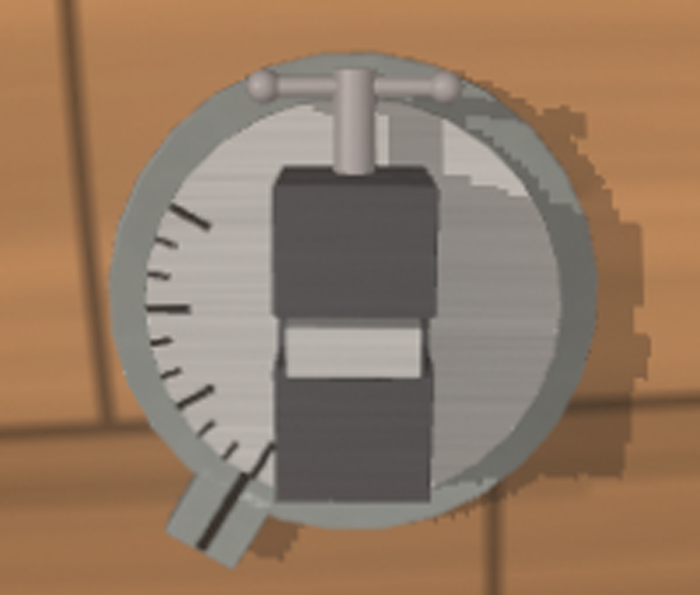

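The index line at crop (225,510) meets the long 30° mark at (262,460). The other long marks, 60, 90 and 120, lie at (195,397), (170,308) and (190,217). The tool is clear of everything.

```bash
python3 -c "
from workcell import env
print(env.hand_in())"
```

```text
the job is handed in; nothing more can be done
None
```

The vise's ring reads about 30° at the index line, the vise is released with the arm clear of it, the V-block's turntable was not touched, and the job is handed in; no verdict came back.

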